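# Open the sloping needle box and lay out the needle holder

### The job

The wooden needle box stands on a sloping rest: lift the low end of its lid over the end lip, slide the lid down the slope out of its grooves, and lay it flat, bar up, on the cork mat. Then take the red needle holder out of the box and lay it flat in the blue tray. Set both down rather than dropping them, and leave the other things on the table where they stand.

Things in the scene. Friction and masses are not known exactly. Their poses are not given: they have to be found in the camera images.
- box: wooden needle box fixed on a dark sloping rest, 190 (x) x 142 (y) mm. Origin: centre of its underside; x points up the slope, 27 degrees above level, z is square to the box floor (leaning to the low end), y is level. Mm in this frame: inner floor z 8, inner space x -87 to 87, y -55 to 55; the shut lid lies on side ledges at z 45; high end wall x 87 to 95
- lip (a point): middle of the top of the box's low end lip (box x -91, z 50 mm; 8 mm thick), flush with the shut lid's top: the lid slides out, to the box's -x, only with its low edge raised 5 mm or more. In the box's lower half nothing is above the lid; the cheeks beside it end at z 52
- groove (a point): midway between the two grooves' mouths (box x 0, z 61 mm). From here up the slope a strip over each side (box z 61 to 67, y 55 to 71 on either side) covers the lid's edges; the 5 mm lid has 11 mm of free lift below it. The lid is free of the strips after sliding some 86 mm
- lid: loose light plywood lid, 170 (x) x 120 (y) x 5 mm, about 0.16 kg. Origin: centre of its underside, z up through its top. Shut, its axes are those of the box and its low edge is within about 2 mm of the lip. A dark bar handle stands across its top: 12 mm thick along x, 90 mm long along y, 25 mm high above the lid's top, centred at x -55 mm
- lid_bar (a point): centre of the lid's dark bar handle, 17.5 mm above the lid's underside, 12.5 mm below the bar's top
- lid_edge (a point): middle of the lid's low edge, on its underside (x -85 mm of the lid)
- holder: loose red needle holder, about 0.06 kg, lying along the box on its floor under the lid, its handle at the low end. Handle 80 (x) x 20 x 20 mm, then a white collar and a steel needle tube 8 mm thick, reaching to x +82 mm. Origin: centre of the handle's underside; x along it towards the needle
- holder_mid (a point): middle of the red handle, 10 mm above its underside
- mat: cork mat, fixed flat on the table, 200 (x) x 160 (y) x 3 mm. Origin: centre of its underside; it lies to the left or right of the box
- tray: shallow open blue tray, fixed, 180 (x) x 150 (y) x 14 mm high, walls and floor 4 to 5 mm. Origin: centre of its underside; it lies on the other side of the box from the mat
- pumpkin_a: orange toy pumpkin, 60 mm across; a bystander. Origin: at its foot
- pumpkin_b: green toy pumpkin, 68 mm across; a bystander. Origin: at its foot
- glue: blue glue bottle, 44 mm across, 120 mm high; a bystander. Origin: at its foot
- jar: glass jar, 66 mm across, 85 mm high; a bystander. Origin: at its foot
- bird: wooden bird figure on a foot, 100 mm high; a bystander. Origin: at its foot
- brush: brush lying on the table; a bystander. Origin: at its foot
There are look-alikes about, which are no part of the job. Of the things like the lid, leave any that is purple; of the rest the smaller one is meant. Of the things that look like the tray, the larger one is meant.

How it is judged:
On the way, in this order (a step that is already met when the one before it is completed fails the run):
1. the lid is over the lip and partly drawn out of its grooves, down the slope (x of lid_edge in the frame of box between -0.2 and -0.115 m and z of lid_edge in the frame of box between 0.04 and 0.09 m and y of lid_edge in the frame of box between -0.03 and 0.03 m), for 0.05 s.
2. the lid lies flat, bar up, on the cork mat, let go (x of lid in the frame of mat between -0.095 and 0.095 m and y of lid in the frame of mat between -0.075 and 0.075 m and z of lid in the frame of mat below 0.01 m and angle between lid's own z axis and vertical below 0.1 rad and linear speed of lid below 0.03 m/s and contact force between the fingers and lid below 0.1 N), for 0.2 s.
At the end, for the whole second after the job is handed in: Both at rest: lid flat (0.1 rad), bar up, centre within 95 mm (x) and 75 mm (y) of the mat's centre, underside within 10 mm of the table; holder flat (0.14 rad) in the tray, handle middle within 80 mm (x) and 65 mm (y) of the tray's centre and under 21 mm high (x of lid in the frame of mat between -0.095 and 0.095 m and y of lid in the frame of mat between -0.075 and 0.075 m and z of lid in the frame of mat below 0.01 m and angle between lid's own z axis and vertical below 0.1 rad and x of holder_mid in the frame of tray between -0.08 and 0.08 m and y of holder_mid in the frame of tray between -0.065 and 0.065 m and z of holder_mid in the frame of tray below 0.021 m and angle between holder's own x axis and vertical between 1.43 and 1.71 rad and linear speed of each of lid, holder below 0.03 m/s); the robot touches nothing.
It fails at once if a bystander (pumpkin, glue bottle, jar, bird or brush) is shifted more than 30 mm (distance of any of pumpkin_a, pumpkin_b, glue, jar, bird, brush from where it was at the start of the episode above 0.03 m).
It fails at once if the lid is dropped: it moves faster than 0.7 m/s (a fall of some 25 mm) with no finger on it (linear speed of lid above 0.7 m/s and contact force between the fingers and lid below 0.05 N).
It fails at once if the holder is dropped: it moves faster than 0.7 m/s (a fall of some 25 mm) with no finger on it (linear speed of holder above 0.7 m/s and contact force between the fingers and holder below 0.05 N).
It also fails if it takes over 54 s, if anything falls off the work surface, if the arm or the gripper's body presses on something with over 40 N, if the wrist force passes 120 N, or if a joint passes its speed limit or range.

### The arm

A 6-joint arm with a two-finger parallel gripper is mounted at the origin on the work surface. World frame = base frame: x ahead of the robot, y to its left, z up, the work surface at z = 0. Lengths are in m, angles in rad, forces in N, time in s.
With the tool pointing down it reaches from about 0.25 to 0.775 m from the base axis. Payload 4 kg.
Tool frame: the origin (TCP) lies on the centre line of the jaws, within the pads' length; the fingertips stand 19 mm ahead of it and the grasp point (between the pads) is the TCP; z points along the fingers, y is the direction in which the jaws open and shut (so a half turn about z gives the same grasp; the last joint's range is limited). The gripper opens to 85 mm and grips with 20 to 120 N. Pads are 22 mm wide; open, the fingers measure 114 mm over their backs; the gripper's body (76 mm by 85 mm) begins 54 mm behind the grasp point. The pads swing forward as they close: fully open they stand 13 mm farther back than shut.
Start: joints at [-1.293, 0.087, 1.371, -0, 1.684, -0.103], TCP at [0.204, -0.511, 0.25] pointing down, gripper open.
Joint ranges: [-3.1, 3.1], [-0.76, 2.03], [0.27, 2.55], [-1.08, 4.22], [0.17, 2.65], [-2.57, 2.57]. Speed limits (rad/s): [2.79, 2.79, 3.14, 3.14, 3.14, 3.14].

### API

Orientations are given as a unit quaternion [x, y, z, w].
In Python, from cell import telemetry, vision, arm gives the robot as it stands.
- The arm moves only by the tool step_arm, never from a script. Its argument "series" is a list of rows, each a list of 7 numbers: the turn, a rotation vector about the world's x, y, z each as a share of 360 degrees, from -1 to 1, then the shift along the world's x, y, z each as a share of 0.5 m, from -1 to 1, then the opening, from 0 (shut) to 1 (fully open). A call has 1 to 12 rows; each row is the pose to reach, as a shift and turn from the pose commanded when the call began, turning the shorter way round; what a row does not reach only later rows make up. A row lasts 1/8 s, in which the tool goes at most 62.5 mm and 10.7 degrees, less where a joint would pass 70% of its speed; a pose out of reach is approached as far as the arm can. A call with a number of a shift or a turn outside -1 to 1 is refused whole. A call with a gripper value outside its range is refused whole. The fingers move at their own pace and stop on an object; "force" is the grip in N (left out, the last holds). Time passes only in rows, so rows that repeat a pose let the fingers close. It gives the time, the measured TCP pose, the force and the opening at its end, in the units of the state.
- telemetry.state(): the state, without advancing time (a new reading comes with each control period).
- vision.camera(name): name is "scene" or "side" or "wrist"; returns a dict with "image" (420x560x3 uint8, blue, green, red), "range_z" (420x560 float32, m along the optical axis (not along the pixel's ray), 0 where there is no reading), "camera_matrix" (3x3 intrinsics, pixels), "eye" and "attitude" of the camera in the world. Camera axes: x right, y down, z forward; pixel columns grow to the right and rows downward; lengths in m; the calibration is good to about 2 mm. A picture is of the moment at which its call begins.
- arm.finish_job(): hands the job in, once; it reports no verdict.
The state is a dict: "time": time; "joint_pos": joint angles; "qvel": joint speeds; "tau": joint torques, N m; "ee_pos": TCP position; "tcp_rot": TCP orientation; "force": force on the tool from outside, world axes, zero at the start; "wrist_torque": the same for the moment, N m; "grip_width": finger opening in m.
Only numpy, scipy, OpenCV 4.12 (cv2) and the standard library are available. Lean on these libraries where they do the work, as an engineer would, in place of code of your own. Each camera call takes 0.05 s, during which the arm holds its last target.

## Working session

There is one attempt and no reset: what is moved stays moved. The work goes in short steps, Python scripts to look and compute and a tool call to move; the robot and the scene stay as the last step left them, time stands still between calls to the robot, and variables do not carry over. Pictures are saved under pics/ and viewed, and the job is handed in when it is done.

Besides the shell and the picture viewer there is one more tool, called after ">>>" as a command line: name --pt "numbers of a row" for each row, then --argument value for the rest. step_arm: Moves the arm, as the interface text tells. Its arguments: {"type":"object","properties":{"series":{"type":"array","items":{"type":"array","items":{"type":"number","minimum":-1,"maximum":1}}},"force":{"type":"number"}},"required":["series"]}

```bash
mkdir -p pics; ls
cat > h.py <<'E'
import numpy as np, cv2
from cell import telemetry, vision, arm
def cap(n,tag):
    c=vision.camera(n); cv2.imwrite(f'pics/{tag}.png',c['image']); np.savez(f'pics/{tag}.npz',**{k:np.array(v) for k,v in c.items()}); return c
def load(tag): return dict(np.load(f'pics/{tag}.npz'))
from scipy.spatial.transform import Rotation as R
def rot(c):
    a=np.array(c['attitude'],float)
    return a if a.shape==(3,3) else R.from_quat(a).as_matrix()
def cloud(c):
    K=c['camera_matrix'];z=c['range_z'];v,u=np.mgrid[:z.shape[0],:z.shape[1]]
    P=np.stack([(u-K[0,2])/K[0,0]*z,(v-K[1,2])/K[1,1]*z,z],-1)
    W=P@rot(c).T+np.array(c['eye']); W[z<=0]=np.nan; return W
def proj(c,p):
    q=(np.atleast_2d(p)-np.array(c['eye']))@rot(c); K=c['camera_matrix']
    return np.stack([q[:,0]/q[:,2]*K[0,0]+K[0,2],q[:,1]/q[:,2]*K[1,1]+K[1,2]],-1)
E
python3 - <<'E'
from h import *
for n in ['scene','side','wrist']:
    c=cap(n,n+'0'); print(n,c['eye'],c['attitude'])
print(telemetry.state())
E
```

```text
pics
scene [ 0.99919476 -0.74760831  0.97602925] [ 0.87195613  0.27886214 -0.13090791 -0.38051484]
side [0.19833325 1.04571219 0.75856952] [-0.09930195  0.86490779 -0.48917578  0.05273234]
wrist [ 0.27843764 -0.48154868  0.37229288] [ 0.81753556 -0.55355405 -0.09003448  0.13079492]
{'time': 0.15, 'joint_pos': array([-1.29310892e+00,  8.78592533e-02,  1.37192282e+00, -4.86142026e-06,
        1.68358357e+00, -1.03111309e-01]), 'qvel': array([-0.00047167, -0.00137916, -0.00456219,  0.00188553,  0.00145956,
        0.00024847]), 'tau': array([ 1.02966223e-03, -3.52373278e+01, -3.13678908e+01, -6.46511171e-05,
        8.04298965e-03, -4.94516087e-06]), 'ee_pos': array([ 0.20430823, -0.51027558,  0.24935953]), 'tcp_rot': array([ 9.81928400e-01,  1.89250708e-01, -7.96889076e-05, -8.82913998e-04]), 'force': array([ 0.38065721,  0.46528148, -0.95695338]), 'wrist_torque': array([-0.00726823, -0.01444455,  0.00595106]), 'grip_width': 0.08512924492372945}
```

View pics/scene0.png

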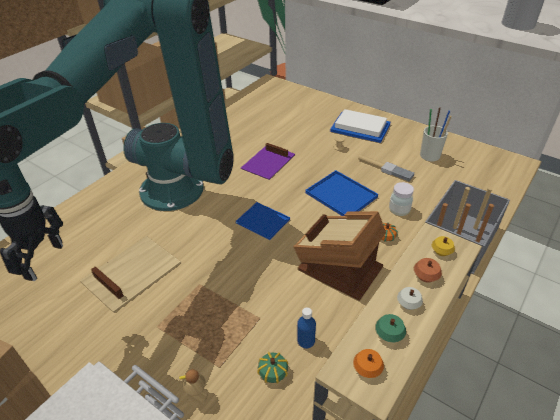

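View pics/side0.png

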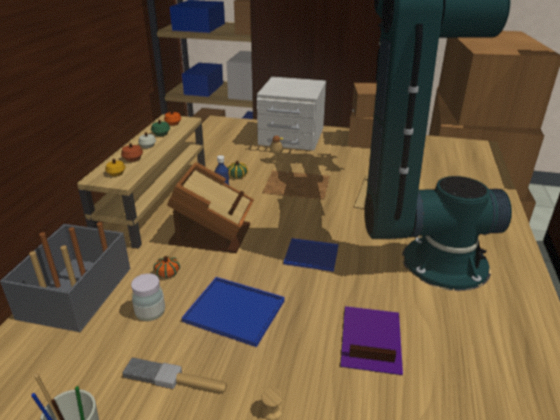

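View pics/wrist0.png

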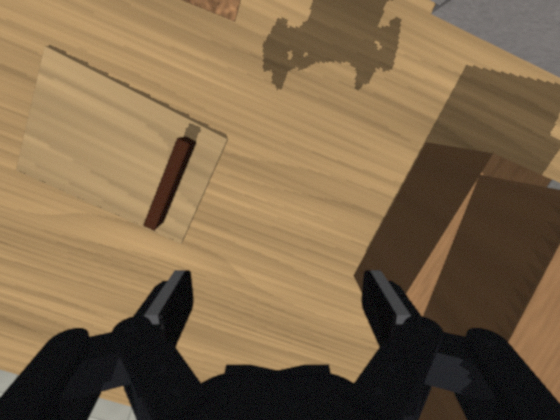

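Scene shows the box near px (340,245), its low end (bar at 318,230) facing the robot. The cork mat is at (210,322), the large blue tray at (341,194), the loose wooden look-alike lid at (130,277) and the purple one at (268,160). Next I measure these.

Run:
```python
from h import *
c=load('scene0');W=cloud(c)
for n,uv in dict(bar=[(318,230),(311,243),(325,219)],lid=[(350,240),(335,242),(355,228)],mat=[(160,322),(207,289),(258,321),(216,358)],tray=[(341,173),(307,194),(345,216),(377,194)],lip=[(298,252)],glue=[(307,312)],pump=[(273,355),(388,226)],jar=[(402,188)],bird=[(192,378)],brush=[(395,170)],tabl=[(100,220),(250,270)],small=[(262,220)]).items():
    for u,v in uv: print(n,(u,v),W[v,u].round(4))
im=c['image'];cr=im[190:310,270:410];cv2.imwrite('pics/crop1.png',cv2.resize(cr,None,fx=5,fy=5,interpolation=2))
c=load('side0');cr=c['image'][150:260,155:265];cv2.imwrite('pics/crop2.png',cv2.resize(cr,None,fx=5,fy=5,interpolation=2))
```

```text
bar (318, 230) [0.5553 0.0141 0.1137]
bar (311, 243) [ 0.5645 -0.0335  0.1105]
bar (325, 219) [0.5504 0.0565 0.1181]
lid (350, 240) [ 0.6613 -0.0113  0.1596]
lid (335, 242) [ 0.6369 -0.0416  0.1638]
lid (355, 228) [0.6469 0.0412 0.1504]
mat (160, 322) [ 3.504e-01 -3.851e-01 -3.000e-04]
mat (207, 289) [ 0.3792 -0.2434  0.0047]
mat (258, 321) [ 5.477e-01 -2.422e-01 -3.000e-04]
mat (216, 358) [ 0.5316 -0.3799  0.0022]
tray (341, 173) [0.4225 0.3736 0.0172]
tray (307, 194) [0.3789 0.2339 0.001 ]
tray (345, 216) [0.5936 0.0865 0.1291]
tray (377, 194) [0.5706 0.3462 0.0153]
lip (298, 252) [ 0.5373 -0.0522  0.0763]
glue (307, 312) [ 0.6774 -0.2237  0.1204]
pump (273, 355) [ 0.649  -0.3148  0.04  ]
pump (388, 226) [0.6755 0.2011 0.0467]
jar (402, 188) [0.6501 0.3335 0.0856]
bird (192, 378) [ 0.5679 -0.4778  0.0981]
brush (395, 170) [0.5642 0.488  0.0195]
tabl (100, 220) [-0.0751 -0.2327  0.001 ]
tabl (250, 270) [ 0.4275 -0.1233 -0.0013]
small (262, 220) [0.3362 0.0503 0.004 ]
```

View pics/crop1.png

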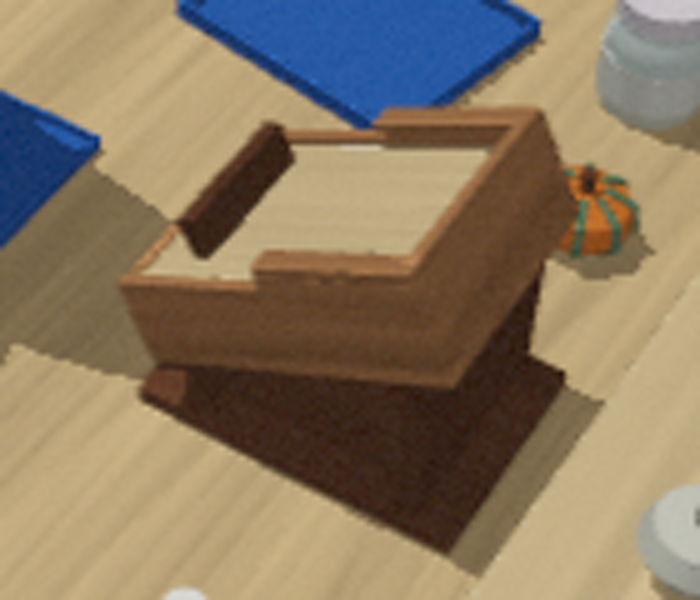

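View pics/crop2.png

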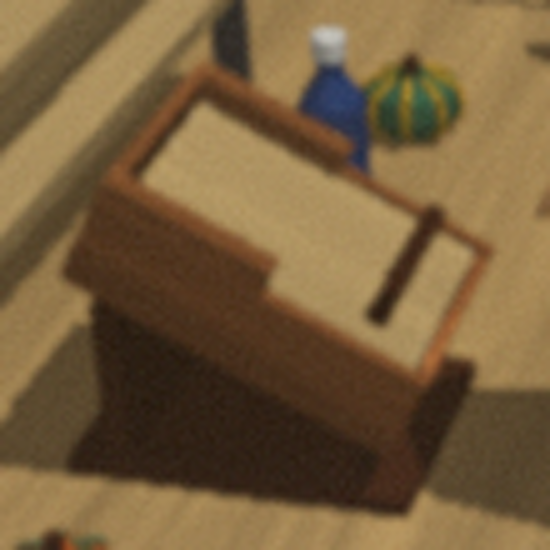

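```bash
cat > boxfit.py <<'E'
from h import *
from scipy.optimize import least_squares
S,D=load('scene0'),load('side0')
A={(-95,-71,52):(122,285),(-95,-71,0):(155,365),(95,-71,0):(455,385),(95,-71,67):(412,275),(95,71,67):(545,110),(0,-71,67):(255,257),(0,71,67):(380,112),(95,71,0):(567,205)}
B={(-95,71,52):(425,387),(-95,-71,52):(492,248),(95,71,67):(116,182),(95,-71,67):(205,67),(95,71,0):(66,272),(0,71,67):(275,262),(0,-71,67):(352,150),(-95,71,0):(408,457)}
def Rb(yaw): return R.from_euler('ZY',[yaw,-np.radians(27)]).as_matrix()
obs=[(S,np.array(k)/1e3,np.array([v[0]/5+270,v[1]/5+190])-.4) for k,v in A.items()]+[(D,np.array(k)/1e3,np.array([v[0]/5+155,v[1]/5+150])-.4) for k,v in B.items()]
f=lambda p: np.concatenate([(proj(c,Rb(p[3])@k+p[:3])[0]-uv) for c,k,uv in obs])
if __name__=='__main__':
    r=least_squares(f,[.62,0,.1,0],loss='soft_l1'); p=r.x
    print(p,f(p).reshape(-1,2).round(1).tolist())
    # depth check
    for c in (S,D):
        W=cloud(c); L=(W-p[:3])@Rb(p[3])*1e3
        m=(abs(L[...,0]-30)<35)&(abs(L[...,1])<40)&(abs(L[...,2]-50)<15)
        q=L[m]; co=np.linalg.lstsq(np.c_[q[:,0],q[:,1],np.ones(len(q))],q[:,2],rcond=None)[0]; print('lid plane',co, np.median(q[:,2]))
        m=(abs(L[...,0]+60)<40)&(abs(L[...,1])<70)&(L[...,2]>62)&(L[...,2]<90); q=L[m]; print('bar',len(q),q.min(0),q.max(0),np.median(q,0))
    np.savez('box.npz',p=p)
E
python3 boxfit.py
python3 - <<'E'
from h import *
# mat & tray via colour masks, table-plane rays
for tag in ['scene0','side0']:
    c=load(tag);W=cloud(c);im=c['image'];K=c['camera_matrix']
    hsv=cv2.cvtColor(im,cv2.COLOR_BGR2HSV).astype(int)
    blue=(hsv[...,0]>100)&(hsv[...,0]<120)&(hsv[...,1]>150)&(W[...,2]<.03)
    n,l,s,ce=cv2.connectedComponentsWithStats(blue.astype(np.uint8))
    for i in range(1,n):
        if s[i,4]>300:
            q=W[l==i];q=q[~np.isnan(q[:,0])]; print(tag,'blue',s[i],cv2.minAreaRect(q[:,:2].astype(np.float32)*1000), np.median(q[:,2]))
E
```

```text
[0.62557657 0.02443087 0.08165416 0.0423804 ] [[-1.1, 0.2], [-0.2, -0.4], [0.6, 0.2], [-0.0, 0.0], [-0.9, -1.4], [-1.0, 2.4], [0.7, -1.2], [2.7, 1.0], [1.8, -0.0], [1.2, -0.3], [-1.9, 0.3], [-0.5, -1.6], [-0.8, 1.8], [0.5, 2.7], [1.0, -1.3], [-3.1, -0.1]]
lid plane [ 5.29322915e-04 -9.91217556e-03  5.17745061e+01] 51.82706065512815
bar 200 [-61.80364755 -47.43048223  62.17401882] [-44.82798387  43.36613959  79.87823001] [-50.24792908  -6.12722281  72.9976585 ]
lid plane [3.63026381e-03 3.70228290e-03 4.93688814e+01] 49.50867817898603
bar 105 [-60.5486831  -40.66371409  62.01459416] [-47.4910869   51.3890714   77.26986392] [-54.08149511  13.07970184  73.98034114]
scene0 blue [ 306  171   72   45 1741] ((471.4127197265625, 292.1728515625), (155.5565643310547, 183.203857421875), 80.65006256103516) 0.005607909262040689
scene0 blue [ 237  203   53   36 1057] ((339.1038513183594, 50.03372573852539), (130.067138671875, 109.40869140625), 0.6620544195175171) 0.00398276202710357
side0 blue [183  64  37  31 692] ((1352.4649658203125, -1767.497802734375), (276.7961120605469, 170.30499267578125), 89.12617492675781) -0.10438505070361359
side0 blue [ 184  279   99   66 3707] ((470.99554443359375, 297.7550048828125), (153.6774139404297, 179.12232971191406), 80.06334686279297) 0.0031598591467772996
```

```bash
cat >> h.py <<'E'
def boxpose():
    p=np.load('box.npz')['p']; return p[:3],R.from_euler('ZY',[p[3],-np.radians(27)]).as_matrix()
def tr(p): return p
def row(tp,tR,p0=None,R0=None):
    """row from measured pose to target pose"""
    s=telemetry.state()
    p0=s['ee_pos'] if p0 is None else p0; R0=R.from_quat(s['tcp_rot']) if R0 is None else R0
    rv=(R.from_matrix(tR)*R0.inv()).as_rotvec()/(2*np.pi)
    d=(np.array(tp)-p0)/.5
    print('row',np.r_[rv,d].round(4).tolist(),'deg',np.degrees(np.linalg.norm(rv*2*np.pi)).round(1),'mm',(np.linalg.norm(d)*500).round(1))
    return np.r_[rv,d]
def down(yaw): # tool down with jaw (tool y) along yaw
    y=np.array([np.cos(yaw),np.sin(yaw),0]);z=np.array([0,0,-1.]);return np.stack([np.cross(y,z),y,z],1)
E
python3 - <<'E'
from h import *
o,B=boxpose(); T=np.stack([B[:,1],B[:,0],-B[:,2]],1)
t=o+B@np.array([-.075,0,.19]); print(t,o+B@np.array([-.055,0,.0625])); row(t,T)
# mat
c=load('scene0');W=cloud(c);im=c['image']
hsv=cv2.cvtColor(im,cv2.COLOR_BGR2HSV).astype(int)
print(hsv[322,210],hsv[270,250],hsv[340,230])
m=(np.linalg.norm(im.astype(int)-im[310:335,195:230].reshape(-1,3).mean(0),axis=2)<50)&(abs(W[...,2])<.015)&(W[...,1]<-.2)&(W[...,0]>.3)
n,l,s,ce=cv2.connectedComponentsWithStats(cv2.morphologyEx(m.astype(np.uint8),2,np.ones((3,3))))
i=1+s[1:,4].argmax();print(s[i]);q=W[l==i];print(cv2.minAreaRect(q[:,:2].astype(np.float32)*1000))
E
```

```text
[0.47263034 0.01794506 0.21689612] [0.54826629 0.02115246 0.11237259]
row [-0.0436, -0.0673, 0.1923, 0.5366, 1.0564, -0.0649] deg 75.0 mm 593.4
[ 15 114 105] [ 19 101 124] [ 16 106 161]
[ 115  276  134  144 6466]
((455.87255859375, -364.9638977050781), (308.99346923828125, 341.8980712890625), 3.760934352874756)
```

>>> step_arm --pt "0 0 0.1 0.25 0.5 0.02 1" --pt "0 0 0.192 0.47 0.98 0.02 1" --pt "0 0 0.192 0.47 0.98 0.02 1" --pt "0 0 0.192 0.47 0.98 0.02 1" --pt "0 0 0.192 0.47 0.98 0.02 1" --pt "0 0 0.192 0.47 0.98 0.02 1" --pt "0 0 0.192 0.47 0.98 0.02 1" --pt "0 0 0.192 0.47 0.98 0.02 1" --pt "0 0 0.192 0.47 0.98 0.02 1" --pt "0 0 0.192 0.47 0.98 0.02 1" --pt "0 0 0.192 0.47 0.98 0.02 1" --pt "0 0 0.192 0.47 0.98 0.02 1"

```text
time: 1.65
ee_pos: [0.439, -0.0218, 0.2602]
tcp_rot: [0.702, 0.712, -0.0, 0.0]
force: [-0.2, -0.2, -0.6]
grip_width: 0.0856
```

Run:
```python
from h import *
c=cap('wrist','w1');s=cap('scene','s1')
print(c['camera_matrix'])
o,B=boxpose(); T=np.stack([B[:,1],B[:,0],-B[:,2]],1)
row(o+B@np.array([-.075,0,.17]),T)
```

```text
[[294.73055677   0.         277.02409533]
 [  0.         294.73055677 214.18209121]
 [  0.           0.           1.        ]]
row [0.0021, -0.0749, 0.0044, 0.0852, 0.0802, -0.1226] deg 27.0 mm 84.7
```

View pics/w1.png

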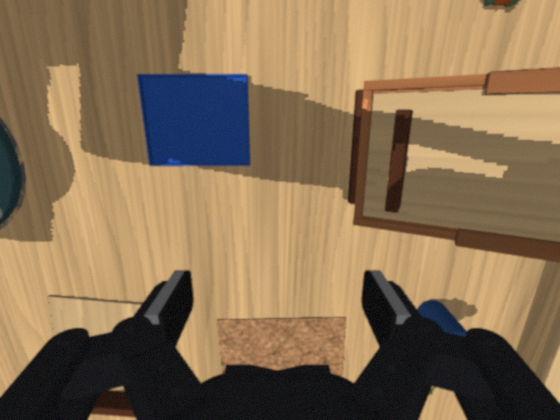

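View pics/s1.png

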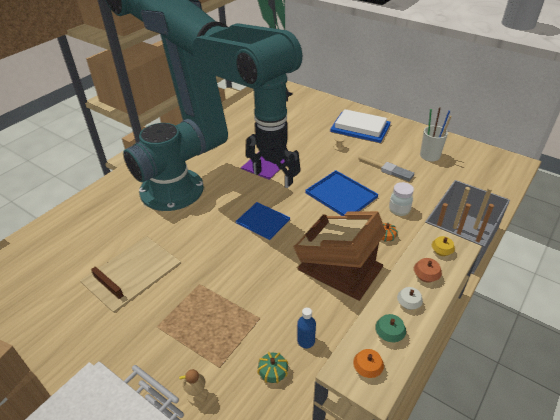

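Run:
```python
from h import *
c=load('w1');cv2.imwrite('pics/crop3.png',cv2.resize(c['image'][55:265,340:560],None,fx=3.5,fy=2.85,interpolation=2)) if 0 else cv2.imwrite('pics/crop3.png',cv2.resize(c['image'][60:260,345:560],None,fx=3,fy=3,interpolation=2))
o,B=boxpose()
W=cloud(c);L=(W-o)@B*1e3
m=(abs(L[...,0]+60)<40)&(abs(L[...,1])<65)&(L[...,2]>68)&(L[...,2]<95); q=L[m]; print('bar',len(q),q.min(0),q.max(0),np.median(q,0)); print(cv2.minAreaRect(q[:,:2].astype(np.float32)))
m=(abs(L[...,0]-10)<25)&(abs(L[...,1])<40)&(abs(L[...,2]-50)<15);q=L[m];print(np.linalg.lstsq(np.c_[q[:,0],q[:,1],np.ones(len(q))],q[:,2],rcond=None)[0])
# predicted corners
for k in [(-95,71,52),(-95,-71,52),(0,71,67),(0,-71,67),(-61,45,75),(-49,45,75),(-61,-45,75),(-49,-45,75)]:
    print(k,((proj(c,o+B@np.array(k)/1e3)[0]-[345,60])*3).round())
```

```text
bar 1544 [-61.38379692 -45.42732295  68.02208594] [-47.95393046  43.83207448  77.82472058] [-54.30205898   3.08611603  75.17286666]
((-54.72455596923828, -0.8377723693847656), (89.17070770263672, 12.097333908081055), 88.916748046875)
[ 6.49482510e-04 -9.86289343e-03  5.02841415e+01]
(-95, 71, 52) [48. 62.]
(-95, -71, 52) [ 24. 493.]
(0, 71, 67) [424.  25.]
(0, -71, 67) [332. 551.]
(-61, 45, 75) [148. 146.]
(-49, 45, 75) [195. 144.]
(-61, -45, 75) [120. 453.]
(-49, -45, 75) [162. 457.]
```

View pics/crop3.png

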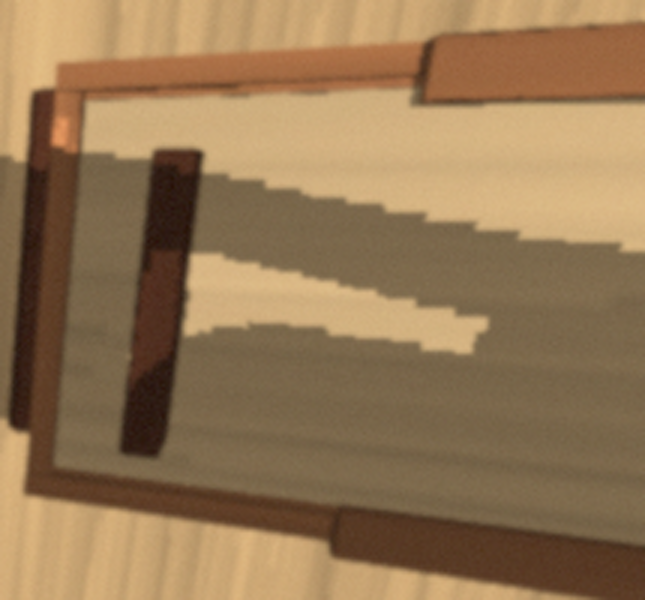

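Crop shows my box model matches within ~1 mm; bar centre is at box (-55,-1) mm. I'll approach tilted with the box.

Run:
```python
from h import *
p=np.load('box.npz')['p'];p[3]-=.009;np.savez('box.npz',p=p)
o,B=boxpose(); T=np.stack([B[:,1],B[:,0],-B[:,2]],1)
row(o+B@np.array([-.055,-.001,.125]),T);row(o+B@np.array([-.055,-.001,.073]),T)
print(B[:,0],B[:,2])
```

```text
row [0.0018, -0.075, 0.003, 0.1616, 0.0833, -0.1846] deg 27.0 mm 129.6
row [0.0018, -0.075, 0.003, 0.2088, 0.0849, -0.2773] deg 27.0 mm 178.7
[0.89051017 0.02973663 0.4539905 ] [-0.45373759 -0.01515157  0.89100652]
```

>>> step_arm --pt "0.001 -0.025 0.001 0.08 0.04 0 0.6" --pt "0.0018 -0.05 0.002 0.12 0.06 -0.08 0.6" --pt "0.0018 -0.075 0.003 0.1616 0.0833 -0.1846 0.6" --pt "0.0018 -0.075 0.003 0.1616 0.0833 -0.1846 0.6" --pt "0.0018 -0.075 0.003 0.1616 0.0833 -0.1846 0.6" --pt "0.0018 -0.075 0.003 0.1616 0.0833 -0.1846 0.6"

```text
time: 2.5
ee_pos: [0.5242, 0.02, 0.1749]
tcp_rot: [0.675, 0.699, 0.171, 0.167]
force: [-0.4, -0.1, -0.4]
grip_width: 0.0513
```

Run:
```python
from h import *
o,B=boxpose(); T=np.stack([B[:,1],B[:,0],-B[:,2]],1)
row(o+B@np.array([-.055,-.001,.073]),T)
c=cap('wrist','w2')
W=cloud(c);L=(W-o)@B*1e3
m=(abs(L[...,0]+60)<40)&(abs(L[...,1])<65)&(L[...,2]>68)&(L[...,2]<95); q=L[m]; print('bar',len(q),q.min(0),q.max(0),np.median(q,0))
cap('side','d2')
print(telemetry.state()['grip_width'])
```

```text
row [0.0003, 0.0017, -0.0002, 0.0385, 0.0013, -0.1063] deg 0.6 mm 56.5
bar 2333 [-61.21975061 -46.63197016  68.193049  ] [-48.5469234   43.79078382  77.67191443] [-54.75051298   4.31082134  75.38766751]
0.05136990297079713
```

View pics/w2.png

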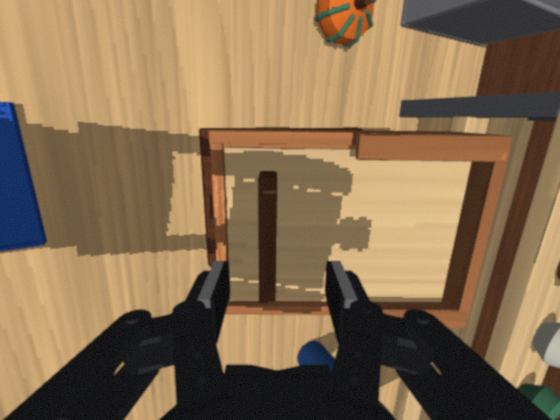

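View pics/d2.png

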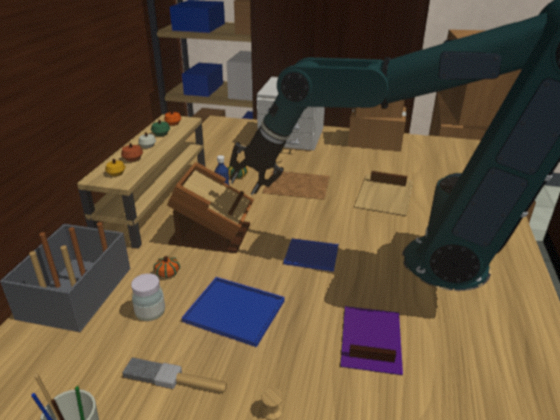

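Bar at px (268,237) sits between the jaws, as computed. Descend and grip.

>>> step_arm --pt "0 0.0017 0 0.02 0.0005 -0.05 0.6" --pt "0 0.0017 0 0.033 0.001 -0.09 0.6" --pt "0 0.0017 0 0.0385 0.0013 -0.106 0.6" --pt "0 0.0017 0 0.0385 0.0013 -0.106 0.6" --pt "0 0.0017 0 0.0385 0.0013 -0.106 0" --pt "0 0.0017 0 0.0385 0.0013 -0.106 0" --pt "0 0.0017 0 0.0385 0.0013 -0.106 0" --pt "0 0.0017 0 0.0385 0.0013 -0.106 0" --pt "0 0.0017 0 0.0385 0.0013 -0.106 0" --pt "0 0.0017 0 0.0385 0.0013 -0.106 0" --force 60

```text
time: 3.85
ee_pos: [0.5437, 0.0215, 0.1202]
tcp_rot: [0.676, 0.699, 0.169, 0.163]
force: [6.7, 0.3, 1.6]
grip_width: 0.0107
```

Run:
```python
from h import *
o,B=boxpose(); s=telemetry.state(); print(s['grip_width'],s['force'],s['wrist_torque'],((s['ee_pos']-o)@B*1e3))
print(B[:,0]*-.1/.5, B[:,2]*.008/.5)
```

```text
0.01074333569108035 [6.70268626 0.264954   1.60716115] [ 0.17672232 -1.01863842 -0.26105636] [-55.47669082  -0.18456941  71.4971553 ]
[-0.17810203 -0.00594733 -0.0907981 ] [-0.0072598  -0.00024243  0.0142561 ]
```

>>> step_arm --pt "0 0 0 -0.0036 0 0.0071 0" --pt "0 0 0 -0.0073 0 0.0143 0" --pt "0 0 0 -0.0073 0 0.0143 0" --pt "0 0 0 -0.0073 0 0.0143 0"

```text
time: 4.35
ee_pos: [0.535, 0.0218, 0.1213]
tcp_rot: [0.676, 0.701, 0.164, 0.158]
force: [-0.5, -0.6, -1.6]
grip_width: 0.011
```

Run:
```python
from h import *
o,B=boxpose(); s=telemetry.state(); print(s['grip_width'],s['force'],s['wrist_torque'],((s['ee_pos']-o)@B*1e3))
c=cap('wrist','w3')
W=cloud(c);L=(W-o)@B*1e3
m=(L[...,0]<75)&(L[...,0]>-30)&(abs(L[...,1])<45)&(abs(L[...,2]-53)<16);q=L[m];print(len(q),np.linalg.lstsq(np.c_[q[:,0],q[:,1],np.ones(len(q))],q[:,2],rcond=None)[0])
m=(L[...,0]<-64)&(L[...,0]>-80)&(abs(L[...,1])<45)&(abs(L[...,2]-53)<16);print(m.sum(),np.median(L[m],0))
```

```text
0.011038195872587933 [-0.51053106 -0.63203348 -1.62795403] [ 0.00933902  0.41142998 -0.05840393] [-62.72791725   0.34342627  76.47005788]
26801 [-3.47297129e-03 -5.68362940e-03  5.62296581e+01]
1495 [-75.01276237  26.46461437  56.47973547]
```

View pics/w3.png

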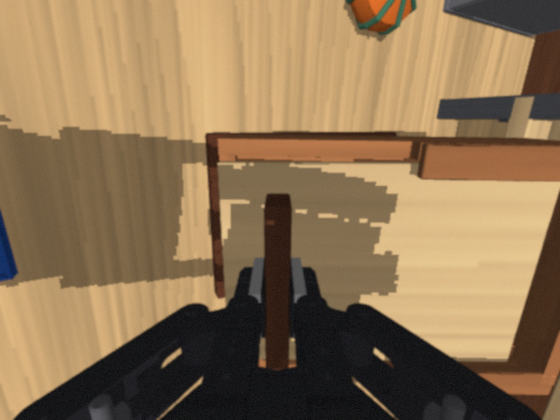

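The lid is lifted ~6 mm parallel to the box and its low edge (px 218,215) is already over the lip. I lift 2 mm more and slide down.

>>> step_arm --pt "0 0 0 -0.0018 0 0.0036 0" --pt "0 0 0 -0.0018 0 0.0036 0" --pt "0 0 0 -0.038 -0.001 -0.0146 0" --pt "0 0 0 -0.0736 -0.002 -0.0328 0" --pt "0 0 0 -0.0736 -0.002 -0.0328 0"

```text
time: 5.03
ee_pos: [0.4975, 0.0208, 0.1044]
tcp_rot: [0.676, 0.701, 0.163, 0.158]
force: [0.3, 0.6, -1.2]
grip_width: 0.0109
```

```bash
cat > chk.py <<'E'
from h import *
import sys
o,B=boxpose(); s=telemetry.state(); print(s['grip_width'],s['force'],s['wrist_torque'],((s['ee_pos']-o)@B*1e3))
Rt=R.from_quat(s['tcp_rot']).as_matrix();print('tool in box',(B.T@Rt).round(3).tolist())
c=cap('wrist',sys.argv[1])
W=cloud(c);L=(W-s['ee_pos'])@Rt*1e3
# lid in tool frame: tool y = lid x ; tool z = -lid z
m=(L[...,1]<100)&(L[...,1]>25)&(L[...,0]>-50)&(L[...,0]<50)&(abs(L[...,2]-22)<8);q=L[m];print(len(q),'z tool = a y + b x + c',np.linalg.lstsq(np.c_[q[:,1],q[:,0],np.ones(len(q))],q[:,2],rcond=None)[0])
E
python3 chk.py w4
```

```text
0.010898816761975377 [ 0.33871068  0.61294397 -1.1991338 ] [0.01388737 0.34115334 0.00174956] [-103.79133175    0.63331974   78.4171141 ]
tool in box [[-0.002, 1.0, -0.013], [1.0, 0.002, 0.001], [0.001, -0.013, -1.0]]
19800 z tool = a y + b x + c [-9.51074475e-03  5.94022624e-03  2.00304386e+01]
```

View pics/w4.png

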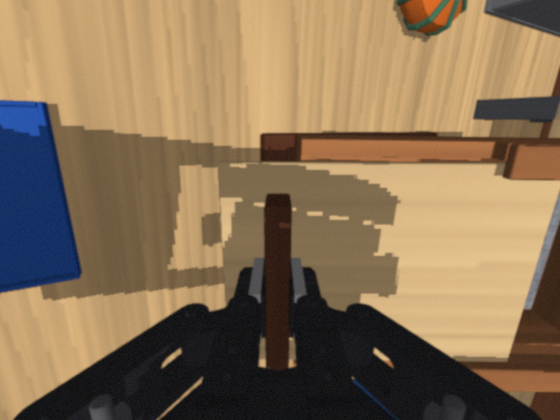

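Lid slides freely (49 mm out, no load). Continue to 100 mm, then lift off.

>>> step_arm --pt "0 0 0 -0.046 -0.0015 -0.0235 0" --pt "0 0 0 -0.0926 -0.003 -0.0472 0" --pt "0 0 0 -0.0926 -0.003 -0.0472 0" --pt "0 0 0 -0.0926 -0.003 -0.0472 0" --pt "0 0 0 -0.13 -0.004 0.02 0" --pt "0 0 0 -0.16 -0.005 0.09 0" --pt "0 0 0 -0.2 -0.005 0.17 0" --pt "0 0 0 -0.2 -0.005 0.17 0"

```text
time: 6.08
ee_pos: [0.4019, 0.0177, 0.1978]
tcp_rot: [0.675, 0.7, 0.168, 0.164]
force: [0.6, -0.0, -1.5]
grip_width: 0.0108
```

```bash
python3 chk.py w5
```

```text
0.010757776311269916 [ 0.57826367 -0.04631183 -1.51195149] [-0.03369974  0.3429219  -0.03662748] [-146.654118      0.74625289  205.0371508 ]
tool in box [[-0.003, 1.0, 0.002], [1.0, 0.003, -0.002], [-0.002, 0.002, -1.0]]
19853 z tool = a y + b x + c [-9.44601835e-03  6.41947180e-03  1.99910768e+01]
```

View pics/w5.png

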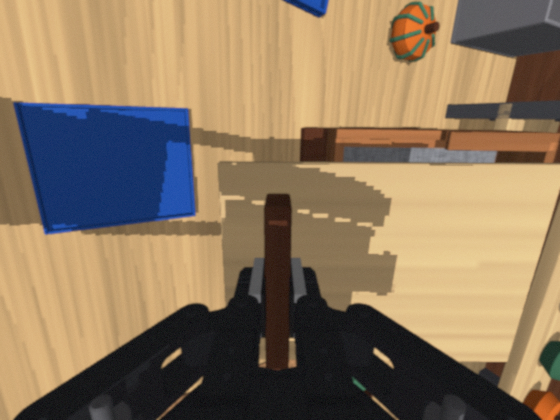

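Lid is held square (px 220–550), clear of the box. Next, the mat's corners.

Run:
```python
from h import *
c=load('s1');cv2.imwrite('pics/crop5.png',cv2.resize(c['image'][275:375,145:275],None,fx=5,fy=5,interpolation=2))
d=load('d2');cv2.imwrite('pics/crop6.png',cv2.resize(d['image'][160:210,255:345],None,fx=7,fy=7,interpolation=2))
```

```text
(no output)
```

View pics/crop5.png

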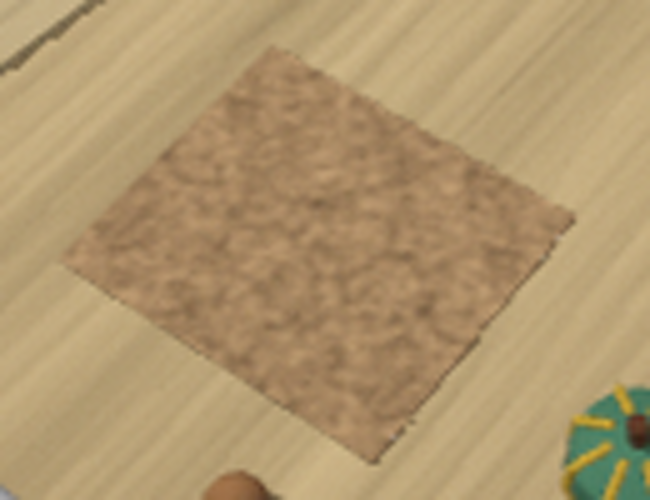

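View pics/crop6.png

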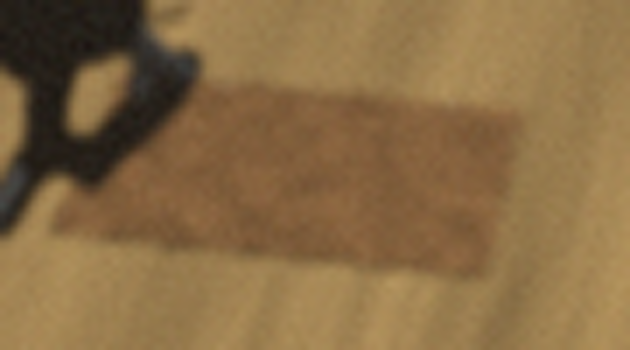

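Run:
```python
from h import *
c=load('s1');K=c['camera_matrix'];Q=[]
for u,v in [(65,260),(275,47),(575,217),(375,463)]:
    u=u/5+145-.4;v=v/5+275-.4
    r=rot(c)@np.array([(u-K[0,2])/K[0,0],(v-K[1,2])/K[1,1],1]);e=c['eye'];Q.append(e+r*(.003-e[2])/r[2])
Q=np.array(Q);print(Q.round(4),Q.mean(0)); d=Q[2]-Q[1]+Q[3]-Q[0];yaw=np.arctan2(d[1],d[0]);print(yaw,[np.linalg.norm(Q[i]-Q[i-1]).round(4) for i in range(4)])
m=Q.mean(0)
T=down(yaw)
ux=np.array([np.cos(yaw),np.sin(yaw),0])
tgt=m-.055*ux; 
row([tgt[0],tgt[1],.13],T);row([tgt[0],tgt[1],.03],T);print(tgt)
```

```text
[[ 0.3577 -0.3991  0.003 ]
 [ 0.3506 -0.2415  0.003 ]
 [ 0.547  -0.2346  0.003 ]
 [ 0.5542 -0.3929  0.003 ]] [ 0.45238597 -0.31702262  0.003     ]
0.03326913818206798 [np.float64(0.1966), np.float64(0.1578), np.float64(0.1966), np.float64(0.1584)]
row [-0.0022, 0.0744, -0.0004, -0.007, -0.6735, -0.1292] deg 26.8 mm 342.9
row [-0.0022, 0.0744, -0.0004, -0.007, -0.6735, -0.3292] deg 26.8 mm 374.8
[ 0.39741641 -0.31885209  0.003     ]
```

>>> step_arm --pt "0 0 0 0 -0.06 0 0" --pt "0 0.015 0 0 -0.15 0 0" --pt "-0.001 0.035 0 -0.003 -0.25 0 0" --pt "-0.0015 0.055 0 -0.005 -0.35 0 0" --pt "-0.0022 0.0744 -0.0004 -0.007 -0.45 -0.03 0" --pt "-0.0022 0.0744 -0.0004 -0.007 -0.55 -0.08 0" --pt "-0.0022 0.0744 -0.0004 -0.007 -0.63 -0.12 0" --pt "-0.0022 0.0744 -0.0004 -0.007 -0.6735 -0.16 0" --pt "-0.0022 0.0744 -0.0004 -0.007 -0.6735 -0.2 0" --pt "-0.0022 0.0744 -0.0004 -0.007 -0.6735 -0.24 0" --pt "-0.0022 0.0744 -0.0004 -0.007 -0.6735 -0.26 0" --pt "-0.0022 0.0744 -0.0004 -0.007 -0.6735 -0.26 0"

```text
time: 7.62
ee_pos: [0.3952, -0.318, 0.0591]
tcp_rot: [0.695, 0.719, -0.002, -0.005]
force: [-0.0, -0.8, -1.6]
grip_width: 0.0109
```

```bash
python3 chk.py w6
python3 - <<'E'
from h import *
s=telemetry.state();print(s['ee_pos'],R.from_quat(s['tcp_rot']).as_matrix().round(3).tolist())
cap('scene','s6')
E
```

```text
0.010906458869080869 [-0.04117992 -0.78902967 -1.56947535] [-0.01114194  0.01760927  0.03916477] [-225.60067906 -334.59901895   89.61228554]
tool in box [[0.002, 0.887, -0.462], [1.0, -0.001, 0.004], [0.003, -0.462, -0.887]]
19774 z tool = a y + b x + c [-8.88096344e-03  5.94839799e-03  2.04991977e+01]
[ 0.39566012 -0.31853646  0.06025181] [[-0.033, 0.999, -0.008], [0.999, 0.033, 0.002], [0.002, -0.008, -1.0]]
```

View pics/s6.png

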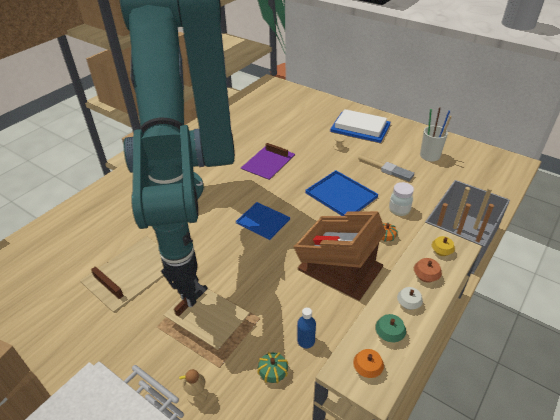

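View pics/w6.png

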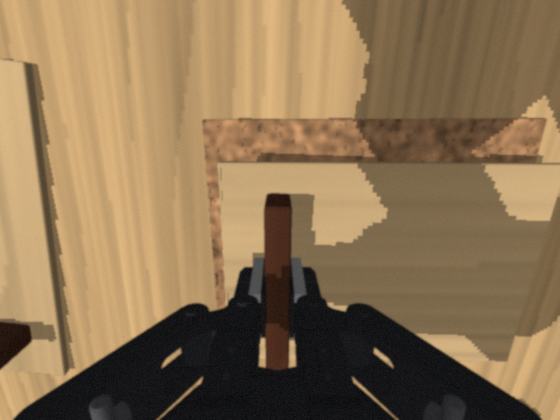

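Lid is level over the mat (mat border visible px 205–540). Lowering.

>>> step_arm --pt "0 0 0 0 0 -0.02 0" --pt "0 0 0 0 0 -0.04 0" --pt "0 0 0 0 0 -0.054 0" --pt "0 0 0 0 0 -0.056 0" --pt "0 0 0 0 0 -0.056 0"

```text
time: 8.35
ee_pos: [0.3955, -0.3186, 0.0328]
tcp_rot: [0.696, 0.719, -0.002, -0.003]
force: [-0.2, 0.4, -1.4]
grip_width: 0.011
```

>>> step_arm --pt "0 0 0 0 0 -0.003 0" --pt "0 0 0 0 0 -0.006 0" --pt "0 0 0 0 0 -0.006 0"

```text
time: 8.72
ee_pos: [0.3955, -0.3185, 0.0297]
tcp_rot: [0.696, 0.719, -0.002, -0.003]
force: [0.2, 0.2, -1.0]
grip_width: 0.0108
```

>>> step_arm --pt "0 0 0 0 0 -0.002 0" --pt "0 0 0 0 0 -0.004 0" --pt "0 0 0 0 0 -0.004 0"

```text
time: 9.1
ee_pos: [0.3956, -0.3187, 0.0281]
tcp_rot: [0.696, 0.719, -0.002, -0.003]
force: [-0.6, 0.7, 0.9]
grip_width: 0.0106
```

>>> step_arm --pt "0 0 0 0 0 -0.001 0.1" --pt "0 0 0 0 0 -0.001 0.25" --pt "0 0 0 0 0 -0.001 0.5" --pt "0 0 0 0 0 -0.001 0.5" --pt "0 0 0 0 0 0.03 0.5" --pt "0 0 0 0 0 0.1 0.5" --pt "0 0 0 0 0 0.2 0.5" --pt "0 0 0 0 0 0.3 0.5" --pt "0 0 0 0 0 0.3 0.5"

```text
time: 10.22
ee_pos: [0.3978, -0.3208, 0.1849]
tcp_rot: [0.695, 0.719, -0.002, 0.004]
force: [0.9, -0.1, -0.3]
grip_width: 0.0425
```

Run:
```python
from h import *
cap('wrist','w7');c=cap('scene','s7')
o,B=boxpose()
im=c['image'];W=cloud(c);hsv=cv2.cvtColor(im,cv2.COLOR_BGR2HSV).astype(int)
L=(W-o)@B*1e3
red=((hsv[...,0]<8)|(hsv[...,0]>172))&(hsv[...,1]>150)&(abs(L[...,0])<87)&(abs(L[...,1])<60)
q=L[red];print(red.sum(),np.median(q,0),q.min(0),q.max(0))
cv2.imwrite('pics/crop7.png',cv2.resize(im[190:310,270:410],None,fx=5,fy=5,interpolation=2))
```

```text
142 [-53.13017407  -2.79572291  29.0320499 ] [-86.61270589 -59.61622177 -98.03372948] [64.75861228 57.48459653 69.89565839]
```

View pics/w7.png

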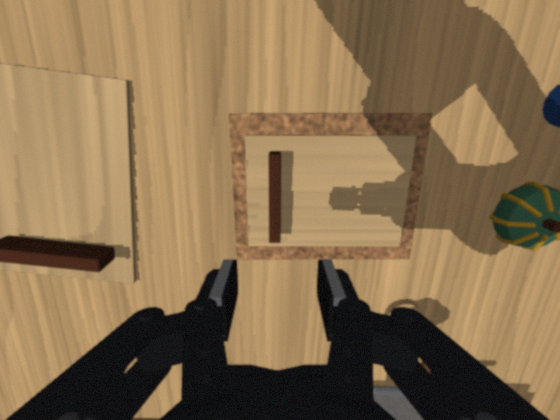

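View pics/crop7.png

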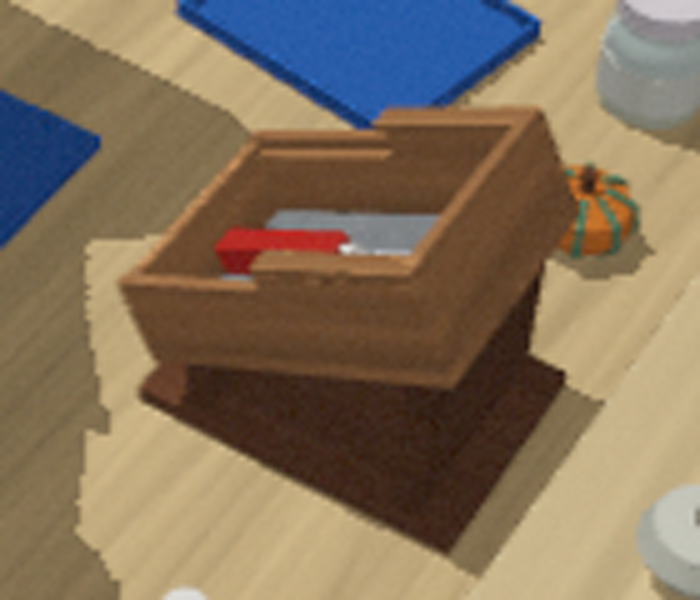

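Lid lies flat and centred on the mat (px 245–415, 135–248), bar up, let go. Now to the holder, visible red in the box.

Run:
```python
from h import *
o,B=boxpose(); T=np.stack([-B[:,0],B[:,1],-B[:,2]],1)
row(o+B@np.array([-.01,0,.17]),T); row([.45,-.1,.27],down(B and 0 if False else np.pi/2+.033))
```

```text
row [-0.0562, -0.0613, 0.2453, 0.2875, 0.6808, 0.0987] deg 93.2 mm 372.8
row [0.0007, -0.0006, 0.2501, 0.1084, 0.4376, 0.1815] deg 90.0 mm 243.0
```

>>> step_arm --pt "0 0 0.03 0.01 0.08 0.09 0.6" --pt "0 0 0.06 0.03 0.2 0.15 0.6" --pt "0 0 0.09 0.05 0.3 0.16 0.6" --pt "-0.02 -0.02 0.12 0.1 0.4 0.16 0.6" --pt "-0.03 -0.03 0.15 0.15 0.5 0.16 0.6" --pt "-0.045 -0.045 0.18 0.2 0.6 0.14 0.6" --pt "-0.05 -0.055 0.21 0.26 0.68 0.11 0.6" --pt "-0.0562 -0.0613 0.2453 0.2875 0.6808 0.0987 0.6" --pt "-0.0562 -0.0613 0.2453 0.2875 0.6808 0.0987 0.6" --pt "-0.0562 -0.0613 0.2453 0.2875 0.6808 0.0987 0.6" --pt "-0.0562 -0.0613 0.2453 0.2875 0.6808 0.0987 0.6" --pt "-0.0562 -0.0613 0.2453 0.2875 0.6808 0.0987 0.6"

```text
time: 11.82
ee_pos: [0.5394, 0.0218, 0.2272]
tcp_rot: [-0.015, 0.972, 0.003, 0.232]
force: [-0.2, 0.1, -0.5]
grip_width: 0.0513
```

Run:
```python
from h import *
o,B=boxpose()
c=cap('wrist','w8');im=c['image'];W=cloud(c);hsv=cv2.cvtColor(im,cv2.COLOR_BGR2HSV).astype(int)
L=(W-o)@B*1e3
red=((hsv[...,0]<6)|(hsv[...,0]>174))&(hsv[...,1]>170)&(hsv[...,2]>60)&(abs(L[...,0])<87)&(abs(L[...,1])<54)&(L[...,2]<40)
n,l,s,_=cv2.connectedComponentsWithStats(red.astype(np.uint8));i=1+s[1:,4].argmax();print(s[i])
q=L[l==i];top=q[q[:,2]>np.percentile(q[:,2],60)-3];print(np.median(q,0),cv2.minAreaRect(top[:,:2].astype(np.float32)),np.median(top[:,2]))
s=telemetry.state();print(((s['ee_pos']-o)@B*1e3),s['joint_pos'])
fl=(abs(L[...,0]-20)<40)&(abs(L[...,1]-25)<15)&(L[...,2]<30);print('floor',np.median(L[fl],0))
```

```text
[ 270  127   22   87 1677]
[-48.03306945   1.6601223   28.37912765] ((-45.51448440551758, 1.80181884765625), (18.429222106933594, 77.36170959472656), 89.42494201660156) 28.37971250284578
[-10.64843743   0.31290596 168.89941962] [-0.09690656 -0.23469407  1.78265272  0.06286322  1.1281611  -1.71329353]
floor [18.09129964 25.09321064  9.15418458]
```

View pics/w8.png

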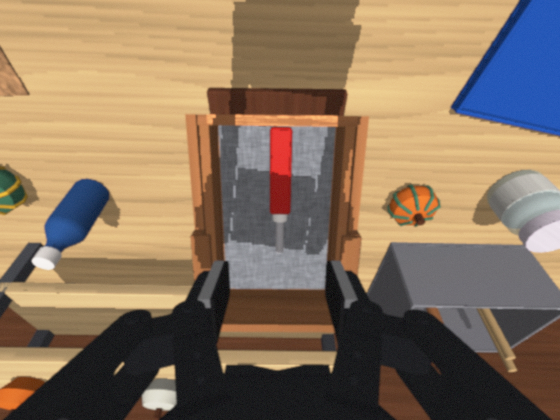

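Red handle at px (281,170): box (-46,+2) mm, aligned with the box. Descend with jaws across it.

Run:
```python
from h import *
o,B=boxpose(); T=np.stack([-B[:,0],B[:,1],-B[:,2]],1)
for z in (.17,.1,.06,.032): row(o+B@np.array([-.041,.0015,z]),T)
```

```text
row [0.0002, -0.0003, 0.0003, -0.0551, 0.0005, -0.0256] deg 0.2 mm 30.4
row [0.0002, -0.0003, 0.0003, 0.0084, 0.0027, -0.1503] deg 0.2 mm 75.3
row [0.0002, -0.0003, 0.0003, 0.0447, 0.0039, -0.2216] deg 0.2 mm 113.1
row [0.0002, -0.0003, 0.0003, 0.0701, 0.0047, -0.2715] deg 0.2 mm 140.2
```

>>> step_arm --pt "0 0 0 -0.055 0.0005 -0.0256 0.6" --pt "0 0 0 -0.02 0.0015 -0.09 0.6" --pt "0 0 0 0.0084 0.0027 -0.15 0.6" --pt "0 0 0 0.0084 0.0027 -0.15 0.6" --pt "0 0 0 0.0447 0.004 -0.2216 0.6" --pt "0 0 0 0.0447 0.004 -0.2216 0.6" --pt "0 0 0 0.0447 0.004 -0.2216 0.6"

```text
time: 12.75
ee_pos: [0.5622, 0.0238, 0.1183]
tcp_rot: [-0.016, 0.972, 0.003, 0.234]
force: [0.4, 0.1, -0.3]
grip_width: 0.0516
```

Run:
```python
from h import *
o,B=boxpose(); T=np.stack([-B[:,0],B[:,1],-B[:,2]],1)
s=telemetry.state();print(((s['ee_pos']-o)@B*1e3),s['force'])
row(o+B@np.array([-.041,.0015,.032]),T)
cap('wrist','w9')
```

```text
[-39.80518398   1.48463958  61.37562414] [ 0.42534705  0.07695369 -0.32157581]
row [0.0003, 0.0001, 0.0001, 0.0245, 0.0008, -0.0534] deg 0.1 mm 29.4
```

View pics/w9.png

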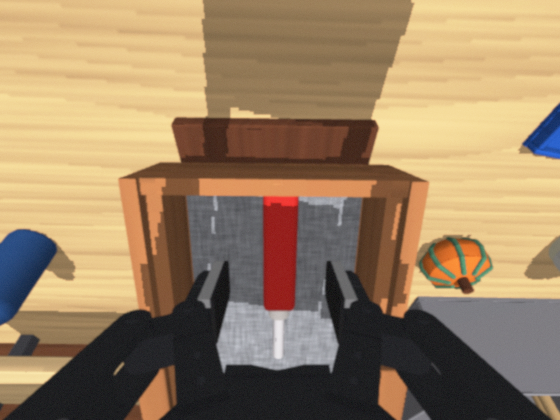

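Handle is centred between the open jaws (px 280). Lower the rest and grip.

>>> step_arm --pt "0 0 0 0.012 0.0004 -0.026 0.6" --pt "0 0 0 0.0245 0.0008 -0.0534 0.6" --pt "0 0 0 0.0245 0.0008 -0.0534 0.6" --pt "0 0 0 0.0245 0.0008 -0.0534 0.1" --pt "0 0 0 0.0245 0.0008 -0.0534 0.1" --pt "0 0 0 0.0245 0.0008 -0.0534 0.1" --pt "0 0 0 0.0245 0.0008 -0.0534 0.1" --pt "0 0 0 0.0245 0.0008 -0.0534 0.1" --force 40

```text
time: 13.8
ee_pos: [0.574, 0.0242, 0.0901]
tcp_rot: [-0.016, 0.972, 0.003, 0.233]
force: [-1.6, 0.5, 2.7]
grip_width: 0.019
```

Run:
```python
from h import *
o,B=boxpose()
s=telemetry.state();print(((s['ee_pos']-o)@B*1e3),s['force'],s['grip_width'])
```

```text
[-42.0948201    1.50710579  30.92061022] [-1.63392884  0.5150798   2.74945379] 0.018995208522719183
```

>>> step_arm --pt "0 0 0 -0.009 -0.0003 0.018 0.1" --pt "0 0 0 -0.03 -0.001 0.06 0.1" --pt "0 0 0 -0.06 -0.002 0.12 0.1" --pt "0 0 0 -0.1 -0.003 0.2 0.1" --pt "0 0 0 -0.12 -0.004 0.24 0.1" --pt "0 0 0 -0.12 -0.004 0.24 0.1"

```text
time: 14.55
ee_pos: [0.5144, 0.0221, 0.2127]
tcp_rot: [-0.016, 0.972, 0.003, 0.235]
force: [0.5, -0.3, -1.4]
grip_width: 0.0187
```

Run:
```python
from h import *
o,B=boxpose()
s=telemetry.state();print(s['ee_pos'],s['force'],s['grip_width'],s['joint_pos'])
c=cap('wrist','w10');cap('scene','s10');W=cloud(c)
im=c['image'];hsv=cv2.cvtColor(im,cv2.COLOR_BGR2HSV).astype(int)
Rt=R.from_quat(s['tcp_rot']).as_matrix();L=(W-s['ee_pos'])@Rt*1e3
red=((hsv[...,0]<6)|(hsv[...,0]>174))&(hsv[...,1]>170)&(abs(L[...,1])<14)&(abs(L[...,2])<40)
q=L[red];print(len(q),q.min(0),q.max(0));q=q[q[:,0]>15];q=q[abs(q[:,2]-np.median(q[:,2]))<6];print('top z=ax+b',np.polyfit(q[:,0],q[:,2],1))
# tray yaw -0.163 from minAreaRect
a=np.radians(80.35-90); ux=np.array([np.cos(a),np.sin(a),0]); t=np.array([.471,.295,0])-.02*ux; print(t)
row([t[0],t[1],.12],down(a+np.pi/2)); row([t[0],t[1],.04],down(a+np.pi/2))
```

```text
[0.51439252 0.02213297 0.21268578] [ 0.4861695  -0.30934713 -1.43414413] 0.018732491795270548 [-0.10282539 -0.29286313  1.85796079  0.06669005  1.10586137 -1.7225278 ]
5807 [-36.57341664 -11.18570526  -8.69508742] [42.79929729  8.81824299 18.61608081]
top z=ax+b [0.04813072 1.47486357]
[0.451283   0.29835258 0.        ]
row [0.0053, 0.0745, -0.0315, -0.1243, 0.5522, -0.1777] deg 29.2 mm 296.6
row [0.0053, 0.0745, -0.0315, -0.1243, 0.5522, -0.3377] deg 29.2 mm 329.6
```

View pics/w10.png

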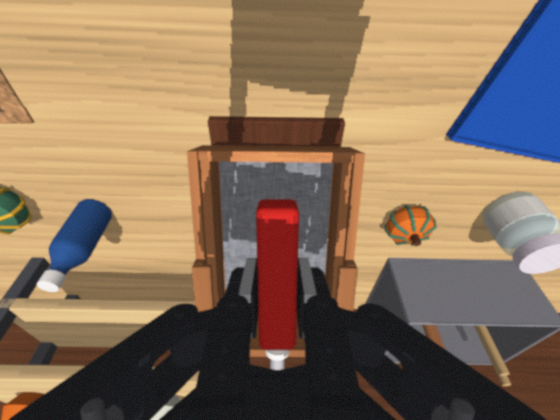

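View pics/s10.png

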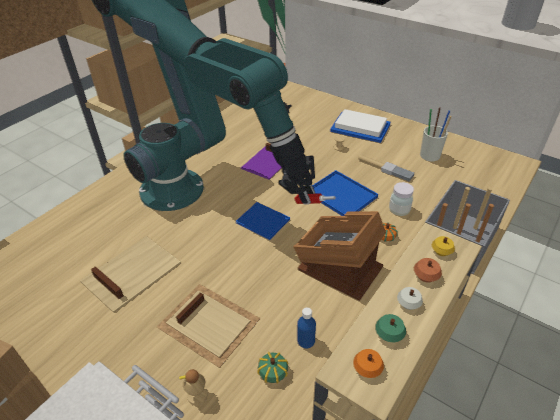

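Holder is held (px 278,270), gripped at the handle with a slight nose-up (~2.7°) that I'll correct. Lid remains on the mat. On to the tray.

Run:
```python
from h import *
a=np.radians(80.35-90); ux=np.array([np.cos(a),np.sin(a),0]); t=np.array([.471,.295,0])-.02*ux
n=np.array([-np.sin(a),np.cos(a),0])
T=R.from_rotvec(.042*n).as_matrix()@down(a+np.pi/2)
row([t[0],t[1],.12],T); row([t[0],t[1],.05],T)
```

```text
row [0.0058, 0.0812, -0.0314, -0.1243, 0.5522, -0.1777] deg 31.4 mm 296.6
row [0.0058, 0.0812, -0.0314, -0.1243, 0.5522, -0.3177] deg 31.4 mm 324.5
```

>>> step_arm --pt "0 0 0 -0.02 0.08 0.02 0.1" --pt "0 0 0 -0.04 0.18 0.02 0.1" --pt "0.002 0.02 -0.008 -0.06 0.28 0.02 0.1" --pt "0.004 0.04 -0.016 -0.08 0.38 0 0.1" --pt "0.005 0.06 -0.024 -0.1 0.47 -0.05 0.1" --pt "0.0058 0.0812 -0.0314 -0.12 0.53 -0.1 0.1" --pt "0.0058 0.0812 -0.0314 -0.1243 0.5522 -0.1777 0.1" --pt "0.0058 0.0812 -0.0314 -0.1243 0.5522 -0.24 0.1" --pt "0.0058 0.0812 -0.0314 -0.1243 0.5522 -0.3 0.1" --pt "0.0058 0.0812 -0.0314 -0.1243 0.5522 -0.3177 0.1" --pt "0.0058 0.0812 -0.0314 -0.1243 0.5522 -0.3177 0.1"

```text
time: 16.02
ee_pos: [0.4511, 0.298, 0.0495]
tcp_rot: [0.084, 0.996, 0.001, -0.022]
force: [0.4, 0.0, 0.1]
grip_width: 0.0193
```

Run:
```python
from h import *
s=telemetry.state();print(s['ee_pos'],s['force'],s['grip_width'],R.from_quat(s['tcp_rot']).as_matrix().round(3).tolist())
c=cap('wrist','w11');cap('scene','s11');d=cap('side','d11');W=cloud(c)
cv2.imwrite('pics/crop11.png',cv2.resize(d['image'][240:350,160:310],None,fx=5,fy=5,interpolation=2))
im=c['image'];hsv=cv2.cvtColor(im,cv2.COLOR_BGR2HSV).astype(int)
red=((hsv[...,0]<6)|(hsv[...,0]>174))&(hsv[...,1]>170)&(np.linalg.norm(W-s['ee_pos'],axis=2)<.06)
Rt=R.from_quat(s['tcp_rot']).as_matrix();L=(W-s['ee_pos'])@Rt*1e3
red&=(L[...,0]>15)&(abs(L[...,1])<9)&(abs(L[...,2]-2)<6);q=W[red];print(len(q));h=(q-s['ee_pos'])@Rt[:,0];print(np.polyfit(h,q[:,2],1),h.max())
```

```text
[0.45114986 0.2980263  0.04947484] [0.35873078 0.04636656 0.10819564] 0.019314681445603835 [[-0.985, 0.168, -0.043], [0.168, 0.986, 0.006], [0.043, -0.002, -0.999]]
2098
[0.00161816 0.04742809] 0.042452883237185865
```

View pics/w11.png

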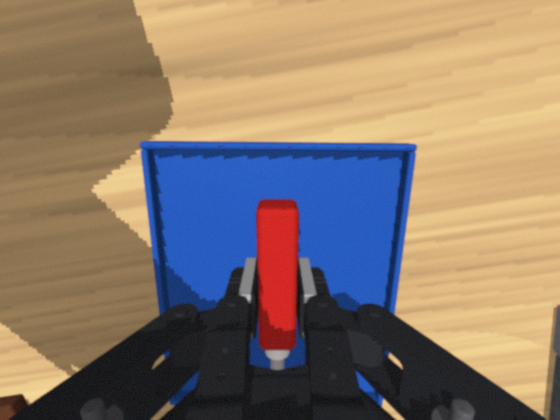

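View pics/crop11.png

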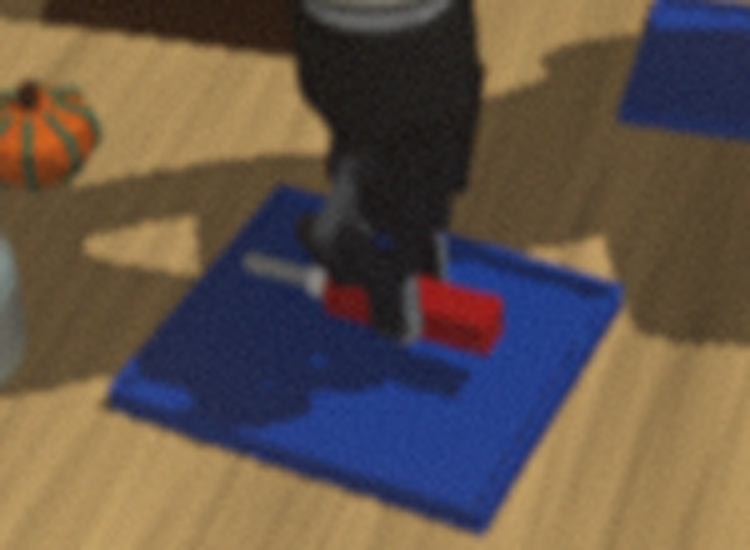

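Holder is level, inside the tray outline. Underside ~22 mm above the floor; lowering.

>>> step_arm --pt "0 0 0 0 0 -0.014 0.1" --pt "0 0 0 0 0 -0.028 0.1" --pt "0 0 0 0 0 -0.038 0.1" --pt "0 0 0 0 0 -0.04 0.1" --pt "0 0 0 0 0 -0.04 0.1"

```text
time: 16.8
ee_pos: [0.4517, 0.2983, 0.0307]
tcp_rot: [0.084, 0.996, 0.002, -0.021]
force: [0.2, 0.0, -1.3]
grip_width: 0.0187
```

>>> step_arm --pt "0 0 0 0 0 -0.002 0.1" --pt "0 0 0 0 0 -0.003 0.1" --pt "0 0 0 0 0 -0.003 0.1"

```text
time: 17.18
ee_pos: [0.4517, 0.2984, 0.0293]
tcp_rot: [0.084, 0.996, 0.002, -0.02]
force: [-0.7, -0.3, -1.0]
grip_width: 0.0191
```

>>> step_arm --pt "0 0 0 0 0 -0.002 0.1" --pt "0 0 0 0 0 -0.004 0.1" --pt "0 0 0 0 0 -0.004 0.1"

```text
time: 17.55
ee_pos: [0.4518, 0.2984, 0.0277]
tcp_rot: [0.084, 0.996, 0.002, -0.02]
force: [-1.4, -0.4, 2.0]
grip_width: 0.0188
```

Contact (force turned from -1.3 to +2 N). Release and retreat.

>>> step_arm --pt "0 0 0 0 0 0 0.3" --pt "0 0 0 0 0 0 0.4" --pt "0 0 0 0 0 0 0.5" --pt "0 0 0 0 0 0 0.5" --pt "0 0 0 0 0 0.04 0.5" --pt "0 0 0 0 0 0.12 0.5" --pt "0 0 0 0 0 0.22 0.5" --pt "0 0 0 0 0 0.32 0.5" --pt "0 0 0 0 0 0.32 0.5"

```text
time: 18.68
ee_pos: [0.4542, 0.2996, 0.1933]
tcp_rot: [0.084, 0.996, 0.005, -0.016]
force: [0.7, 0.5, -0.6]
grip_width: 0.0428
```

Run:
```python
from h import *
c=cap('wrist','w12');s=cap('scene','s12');W=cloud(c);im=c['image'];hsv=cv2.cvtColor(im,cv2.COLOR_BGR2HSV).astype(int)
red=((hsv[...,0]<6)|(hsv[...,0]>174))&(hsv[...,1]>170)&(W[...,2]<.04)&(np.hypot(W[...,0]-.45,W[...,1]-.3)<.1)
q=W[red];print(len(q),np.median(q,0));t=q[q[:,2]>np.median(q[:,2])-.004];co=np.linalg.lstsq(np.c_[t[:,0],t[:,1],np.ones(len(t))],t[:,2],rcond=None)[0];print('slope',co,cv2.minAreaRect((t[:,:2]*1000).astype(np.float32)))
W=cloud(s);L=W[(abs(W[...,0]-.46)<.03)&(abs(W[...,1]+.317)<.035)];print('lid top z',np.median(L[:,2]),np.linalg.lstsq(np.c_[L[:,0],L[:,1],np.ones(len(L))],L[:,2],rcond=None)[0])
print(telemetry.state()['force'])
```

```text
1256 [0.44484363 0.2981797  0.0234146 ]
slope [0.00716169 0.01606622 0.0154144 ] ((447.7575378417969, 298.19390869140625), (17.702974319458008, 77.39146423339844), 79.67030334472656)
lid top z 0.00841498941436869 [0.00072482 0.00170412 0.00861354]
[-0.46920889 -0.33365711  0.07207012]
```

View pics/w12.png

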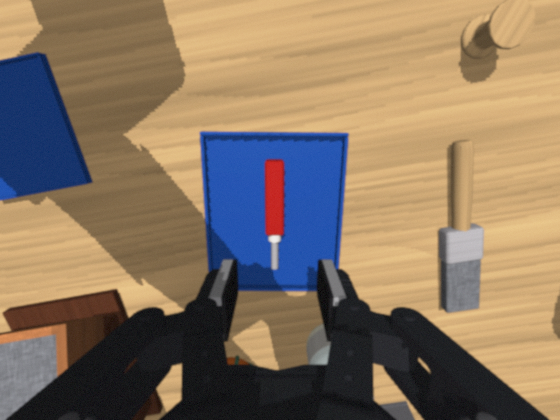

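View pics/s12.png

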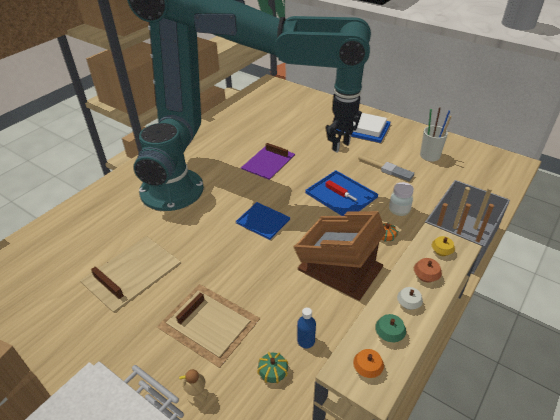

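Holder lies flat in the tray (px 275,200 in wrist view), the lid is on the mat, and the bystanders stand where they were. Handing in.

```bash
python3 -c "
from cell import arm; print(arm.finish_job())"
```

```text
the job is handed in; nothing more can be done
None
```

I lifted the lid over the lip, slid it about 100 mm down the slope out of its grooves, and set it flat, bar up, on the cork mat. I then took the red holder out of the box and set it down in the larger blue tray. The job was handed in at about 19 s of the 54 s; no verdict is reported.

Final checks:
- **Lid:** its top is at 8.4 mm, which is the 3 mm mat plus the 5 mm lid. Its slope is under 0.002, and it sits centred on the mat.
- **Holder:** it lies flat, with a slope under 0.02. The handle's middle is about 23 mm from the tray's centre along x, and its top is at 23 mm, so its middle is about 13 mm high.
- **Other things on the table:** by eye, the bystanders stand where they did at the start. The gripper is open, about 16 cm above the tray and touching nothing.

On the way, the first lift also drew the lid about 7 mm down the slope. That did no harm. No check failed; the box tilt and position readings from the three cameras differed by only 1 to 2 mm and about 1 degree.

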